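Pack the cool carrier for the sample courier

TASK

Pack the cool carrier for the sample courier: lay the cold plate flat on the carrier base, the slotted spacer on the cold plate and the rack that is full of tubes on the spacer, each centred on the base and in line with it, then set the hood over them so that it sits flat on the base inside its rim. Keep the tubes upright and lower their rack gently, never letting it drop. Leave the empty rack, the tape roll and the two small pots where they are.

Things in the scene. Friction and masses are not known exactly. Their poses are not given: they have to be found in the camera images.
- carrier_base: Base of the cool carrier: dark grey flat tray fixed to the table at the left or right, 200 (x) x 148 (y) mm. Its inner floor is 10 mm above the table; the rim all round is 8 mm thick, its top 22 mm above the table; 184 x 132 mm inside the rim. Origin at table height under its centre, x along its long side, z up. Turned up to 0.3 rad.
- cold_plate_mid (a point): Cold plate: a smooth pale plastic freezer brick with rounded edges and a round filler cap, 120 (x) x 60 (y) x 22 (z) mm, about 0.2 kg, lying flat on the table. The point is its centre, 11 mm above its underside; x along its long side, z up.
- spacer_mid (a point): Spacer: a flat dark grey slotted plastic grid, 120 (x) x 60 (y) x 12 (z) mm, about 60 g, lying flat on the table. The point is its centre, 6 mm above its underside; x along its long side, z up.
- full_rack_mid (a point): Full rack: a white tube rack 104 (x) x 60 (y) x 56 (z) mm, holding 15 red-capped tubes that are fast in it and rise to 80 mm above its underside, about 0.26 kg, standing on the table. The point is the centre of the rack itself, 28 mm above its underside; x along its long side, z up.
- empty_rack_mid (a point): Empty rack: the same white rack, 104 x 60 x 56 mm, without any tubes. It stays where it is. The point is its centre, 28 mm above its underside.
- hood_grip (a point): Hood: light grey box open underneath, 168 (x) x 116 (y) x 126 (z) mm, 160 x 108 x 121 inside, 0.38 kg, standing on its open edge across from the base; goes inside the rim, 8 mm to spare each side. On its roof a black bar handle along x, 14 mm wide, 14 thick, 76 free between its posts, 20 free under it. The point is the bar's centre, over the hood's middle, 153 mm above its lower edge; z up.
- tape_roll: Roll of white surgical tape lying flat among the things, 54 mm across and 25 mm high; stays where it is. Origin at the centre of its underside.
- pot_a: Small white-capped specimen pot, 29 mm across and 37 mm high, upright; stays where it is. Origin at the centre of its underside.
- pot_b: A second such pot, the same size; stays where it is. Origin at the centre of its underside.
Not all that is in view belongs to the job. What is shaped like the carrier_base but red is not meant. Of the things that look like the part that bears spacer_mid, the smaller one is meant.

How it is judged:
By the outcome, as a careful person would: the job done as asked, in the order asked, and still so for the second after the job is handed in, with the robot touching nothing.
It also fails if it takes over 134 s, if anything falls off the work surface, if the arm or the gripper's body presses on something with over 40 N, if the wrist force passes 120 N, or if a joint passes its speed limit or range.

ROBOT

A 6-joint arm with a two-finger parallel gripper is mounted at the origin on the work surface. World frame = base frame: x ahead of the robot, y to its left, z up, the work surface at z = 0. Lengths are in m, angles in rad, forces in N, time in s.
With the tool pointing down it reaches from about 0.325 to 0.85 m from the base axis. Payload 4.4 kg.
Tool frame: the origin (TCP) lies where the fingers leave the gripper's body, on its centre line; the fingertips stand 97 mm ahead of it and the grasp point (between the pads) lies 78 mm ahead of it; z points along the fingers, y is the direction in which the jaws open and shut (so a half turn about z gives the same grasp; the last joint's range is limited). The gripper opens to 94 mm and grips with 3 to 60 N. Pads are 16 mm wide; open, the fingers measure 119 mm over their backs; the gripper's body (75 mm by 177 mm) begins 78 mm behind the grasp point.
Start: joints at [-1.468, 0.207, 1.542, -0, 1.393, -0.15], TCP at [0.144, -0.557, 0.303] pointing down, gripper open.
Joint ranges: [-2.73, 2.73], [-0.86, 2.22], [0.23, 2.46], [-1.11, 4.25], [0.08, 2.63], [-2.82, 2.82]. Speed limits (rad/s): [2.79, 2.79, 3.14, 3.14, 3.14, 3.14].

INTERFACE

Orientations are given as a unit quaternion [w, x, y, z].
In Python, from bench import bot gives the robot as it stands.
- The arm moves only by the tool drive_tool, never from a script. Its argument "moves" is a list of rows, each a list of 3 entries, a list of its own where there are three numbers: the shift along the world's x, y, z in mm, then the turn, a rotation vector about the world's x, y, z in degrees, then the opening, from 0 (shut) to 1 (fully open). In form: [[[dx, dy, dz], [ax, ay, az], jaw], ...]. A call has 1 to 10 rows; each row shifts and turns the commanded pose from where the row before left it; what a row does not reach is not made up. A row lasts 1/8 s, in which the tool goes at most 62.5 mm and 10.7 degrees, less where a joint would pass 70% of its speed; a pose out of reach is approached as far as the arm can. A call with a gripper value outside its range is refused whole. The fingers move at their own pace and stop on an object; the grip force is fixed at half the most. Time passes only in rows, so rows that do not move let the fingers close. It gives the time, the measured TCP pose, the force and the opening at its end, in the units of the state.
- bot.read_state(): the state, without advancing time (a new reading comes with each control period).
- bot.snapshot(name): name is "side" or "top"; returns a dict with "img" (384x512x3 uint8, red, green, blue), "fx", "fy", "cx", "cy" (pixels), "k1" (the pictures are not rectified: a ray, as slopes to the right and down, at radius r is drawn at 1 + k1 r^2 times it, then the intrinsics apply), "R" (3x3) and "t" (3): a world point X has camera coordinates R X + t. Camera axes: x right, y down, z forward; pixel columns grow to the right and rows downward; lengths in m; the calibration is good to about 2 mm. A picture is of the moment at which its call begins. There is no depth.
- bot.close_job(): hands the job in, once; it reports no verdict.
Trained networks look in a picture, given as the dict that the camera call returned (one of the last four; its "shot" number tells which), for a name from the list of things; names that differ only in an ending like _2 or _b are one class to them, and where a whole thing is asked for, a point or a joint stands for the part that bears it (a point fixed in the world has none). Each returns a list of dicts, best first, with "score" (0 to 1); they miss things now and then, are a little off and sometimes report something else, mostly with a low value. They report only what shows in the picture. A call takes as long as a camera call. They do not tell look-alikes from the thing itself.
- bot.regions_of(picture, query): "region" (384x512 bool, what is visible of it) and "pixel" ([column, row] in pixels, amid what is visible of it).
- bot.landmark_of(picture, query): "pixel" ([column, row] in pixels: a listed point, or the origin of a listed thing).
The state is a dict: "clock": time; "q": joint angles; "joint_velocities": joint speeds; "effort": joint torques, N m; "tool_pos": TCP position; "ee_rot": TCP orientation; "contact_force": force on the tool from outside, world axes, zero at the start; "torque": the same for the moment, N m; "gripper_width": opening from 0.0 (shut) to 1.0 (fully open).
Only numpy, scipy, OpenCV 4.12 (cv2) and the standard library are available. Lean on these libraries where they do the work, as an engineer would, in place of code of your own. Each camera call takes 0.05 s, during which the arm holds its last target.

## Working session

There is one attempt and no reset: what is moved stays moved. The work goes in short steps, Python scripts to look and compute and a tool call to move; the robot and the scene stay as the last step left them, time stands still between calls to the robot, and variables do not carry over. Pictures are saved under pics/ and viewed, and the job is handed in when it is done.

Besides the shell and the picture viewer there is one more tool, called after "Request:" as name([rows], argument=value, ...), one row to a line, values as JSON. drive_tool: Moves the arm, as the interface text tells. Its arguments: {"type":"object","properties":{"moves":{"type":"array","items":{"type":"array"}}},"required":["moves"]}

```bash
mkdir -p pics; ls; python3 - <<'E'
from bench import bot
import cv2,pickle
print(bot.read_state())
for n in ("top","side"):
    p=bot.snapshot(n)
    cv2.imwrite(f"pics/{n}0.png",cv2.resize(p["img"][:,:,::-1],(800,600),interpolation=cv2.INTER_CUBIC))
    pickle.dump(p,open(f"{n}0.pkl","wb"))
    print({k:v for k,v in p.items() if k!="img"})
    for q in ["carrier_base","cold_plate_mid","spacer_mid","full_rack_mid","empty_rack_mid","hood_grip","tape_roll","pot_a"]:
        print(n,q,[(round(d["score"],2),[round(float(v)) for v in d["pixel"]]) for d in bot.landmark_of(p,q)][:5])
E
```

```text
pics
{'clock': 0.0, 'q': array([-1.46849857e+00,  2.07412620e-01,  1.54292480e+00, -7.08542314e-06,
        1.39350280e+00, -1.50490157e-01]), 'joint_velocities': array([ 0.00020829,  0.00107336,  0.00020921, -0.00034541, -0.001001  ,
       -0.0008219 ]), 'effort': array([ 4.88070036e-04, -3.70877481e+01, -2.81417674e+01,  6.96614594e-02,
        3.61635990e-02, -1.88988220e-04]), 'tool_pos': array([ 0.1437426 , -0.55614133,  0.30150859]), 'ee_rot': array([-1.12353847e-03,  9.92022206e-01,  1.26058238e-01,  2.35907612e-05]), 'contact_force': array([ 0.9491393, -0.4774806, -0.4793878]), 'torque': array([0.02351613, 0.06548398, 0.01384717]), 'gripper_width': 1.0010418042708702}
{'fx': 416.51321644953885, 'fy': 416.51321644953885, 'cx': 259.1052879610919, 'cy': 196.04987385310338, 'k1': 0.04802278331121687, 'R': array([[-0.0243918 , -0.99946019, -0.02200846],
       [-0.99785426,  0.02567886, -0.06022848],
       [ 0.06076112,  0.02049215, -0.99794196]]), 't': array([-0.05110358,  0.44101856,  1.26749708]), 'shot': 1}
top carrier_base [(0.95, [140, 278]), (0.71, [120, 186]), (0.37, [20
[... 373 characters left out ...]
 469.10273438588086, 'fy': 469.10273438588086, 'cx': 260.2306677730949, 'cy': 183.58777902207902, 'k1': -0.1044170727369001, 'R': array([[ 0.98414266, -0.17690574,  0.01294529],
       [-0.10931421, -0.66236067, -0.74116715],
       [ 0.13969118,  0.72799911, -0.67119571]]), 't': array([-0.46717205,  0.09019232,  1.56165395]), 'shot': 2}
side carrier_base [(0.77, [174, 146]), (0.76, [244, 131])]
side cold_plate_mid [(0.88, [252, 171])]
side spacer_mid [(0.79, [329, 211]), (0.72, [359, 319])]
side full_rack_mid [(0.75, [313, 166])]
side empty_rack_mid [(0.6, [270, 209])]
side hood_grip [(0.96, [283, 244])]
side tape_roll [(0.48, [287, 190])]
side pot_a [(0.56, [302, 238]), (0.51, [278, 154])]
```

View pics/top0.png

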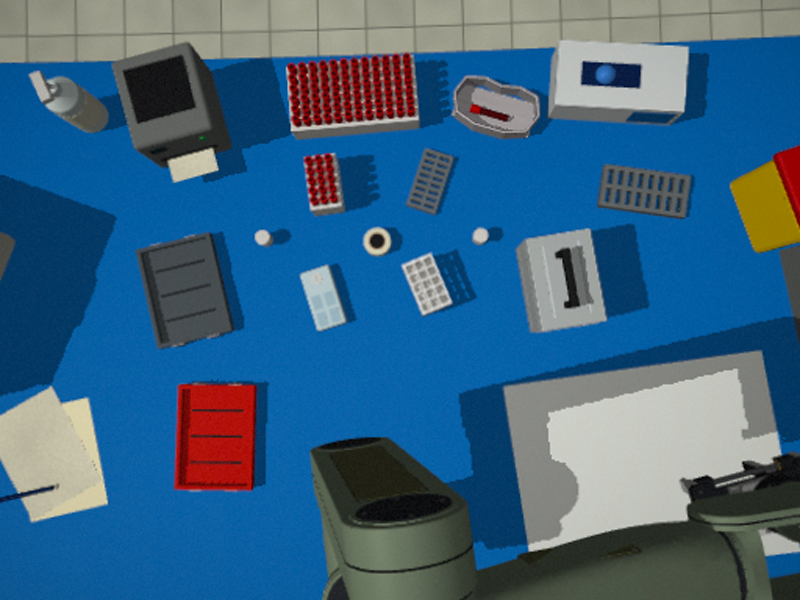

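View pics/side0.png

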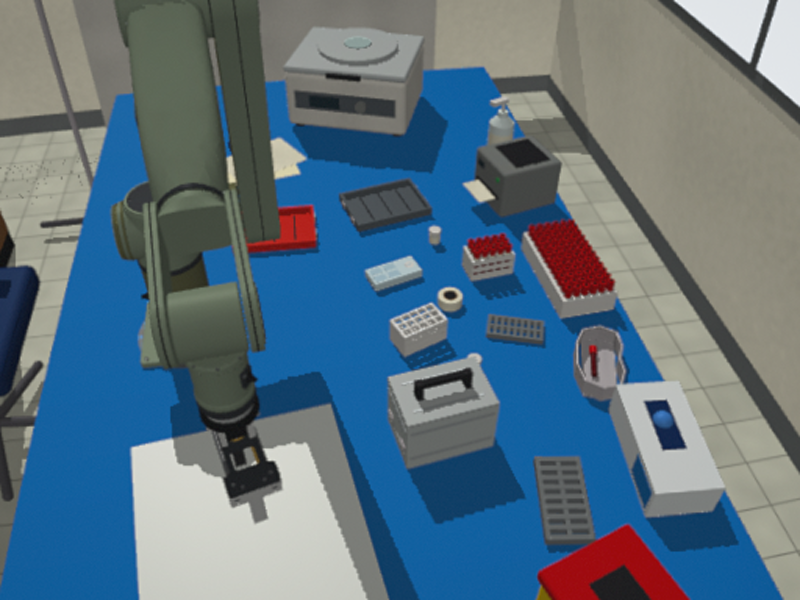

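```bash
cat > h.py <<'E'
import numpy as np,cv2,pickle
from scipy.optimize import minimize
from bench import bot
def proj(p,X):
    c=np.atleast_2d(X)@np.array(p["R"]).T+p["t"]
    s=c[:,:2]/c[:,2:]; r2=(s**2).sum(1,keepdims=True); s=s*(1+p["k1"]*r2)
    return s*[p["fx"],p["fy"]]+[p["cx"],p["cy"]]
def ray(p,uv,z):
    d=(np.array(uv,float)-[p["cx"],p["cy"]])/[p["fx"],p["fy"]]
    s=d.copy()
    for _ in range(20): s=d/(1+p["k1"]*(s**2).sum())
    R=np.array(p["R"]);o=-R.T@p["t"];v=R.T@np.array([*s,1])
    return o+v*(z-o[2])/v[2]
BOX={"carrier_base":[(200,148,0,22)],"cold_plate_mid":[(120,60,0,22)],"spacer_mid":[(120,60,0,12)],
"full_rack_mid":[(104,60,0,56),(98,56,56,80)],"empty_rack_mid":[(104,60,0,56)],
"hood_grip":[(168,116,0,126),(100,14,126,160)]}
def sil(p,q,x,y,a,z0=0,k=4):
    m=np.zeros((384*k,512*k),np.uint8)
    c,s=np.cos(a),np.sin(a)
    for (l,w,b,t) in BOX[q]:
        P=np.array([[i*l/2,j*w/2,h] for i in(-1,1) for j in(-1,1) for h in(b,t)])/1000.
        X=np.c_[x+c*P[:,0]-s*P[:,1],y+s*P[:,0]+c*P[:,1],P[:,2]+z0]
        u=(proj(p,X)+.5)*k-.5
        hu=cv2.convexHull(u.astype(np.float32))
        cv2.fillPoly(m,[np.round(hu*16).astype(np.int32)],1,shift=4)
    return m
def fit(views,q,x,y,a,z0=0,k=4):
    """views: list of (picture, mask)"""
    M=[cv2.resize(cv2.GaussianBlur(m.astype(np.float32),(0,0),.7),None,fx=k,fy=k,interpolation=cv2.INTER_LINEAR)>.5 for _,m in views]
    def f(v):
        r=0
        for (p,_),m in zip(views,M):
            s=sil(p,q,v[0],v[1],v[2],z0,k)>0
            r+=1-(s&m).sum()/(s|m).sum()
        return r/len(views)
    best=None
    for a0 in (a if np.iterable(a) else [a]):
        r=minimize(f,[x,y,a0],method="Nelder-Mead",options=dict(initial_simplex=np.array([[x,y,a0],[x+.01,y,a0],[x,y+.01,a0],[x,y,a0+.15]]),xatol=1e-4,fatol=1e-4,maxiter=150))
        if best is None or r.fun<best.fun: best=r
    return best.x,1-best.fun
def masknear(p,q,px,tol=22):
    for d in bot.regions_of(p,q):
        if np.hypot(*(np.array(d["pixel"])-px))<tol: return d
E
cat > m1.py <<'E'
from h import *
T=bot.snapshot("top");S=bot.snapshot("side")
g={"carrier_base":(118,186,.01),"cold_plate_mid":(206,190,.011),"spacer_mid":(277,116,.006),"full_rack_mid":(207,116,.04),"empty_rack_mid":(273,182,.03),"hood_grip":(361,178,.1)}
import sys
for q,(u,v,z) in g.items():
    X=ray(T,(u,v),z)
    ps=proj(S,X)[0]
    vs=[]
    for p,px in((T,(u,v)),(S,ps)):
        d=masknear(p,q,px)
        if d is not None:
            vs.append((p,d["region"]));sc=d["score"]
        else: print("miss",q,p["shot"],px,[(r["score"],r["pixel"]) for r in bot.regions_of(p,q)])
    for sub in ([vs] if len(vs)<2 else [vs,vs[:1],vs[1:]]):
        r,i=fit(sub,q,X[0],X[1],[-.3,0.3] ,k=3)
        print(q,len(sub),np.round(r,4),round(np.degrees(r[2]),1),"iou",round(i,3))
E
python3 m1.py
```

```text
carrier_base 2 [0.4832 0.3724 0.2144] 12.3 iou 0.975
carrier_base 1 [0.4837 0.3723 0.206 ] 11.8 iou 0.977
carrier_base 1 [0.4835 0.3725 0.2273] 13.0 iou 0.977
cold_plate_mid 2 [0.4607 0.0981 0.3145] 18.0 iou 0.88
cold_plate_mid 1 [0.4609 0.0986 0.2896] 16.6 iou 0.917
cold_plate_mid 1 [0.4594 0.0994 0.2736] 15.7 iou 0.853
spacer_mid 2 [ 0.6899 -0.1186 -0.3429] -19.6 iou 0.916
spacer_mid 1 [ 0.69   -0.118  -0.3306] -18.9 iou 0.924
spacer_mid 1 [ 0.6888 -0.1184 -0.344 ] -19.7 iou 0.922
miss full_rack_mid 3 (207, 116) []
full_rack_mid 1 [0.6802 0.0846 0.032 ] 1.8 iou 0.896
empty_rack_mid 2 [ 0.4785 -0.1058  0.3475] 19.9 iou 0.942
empty_rack_mid 1 [ 0.4776 -0.1059  0.3471] 19.9 iou 0.944
empty_rack_mid 1 [ 0.4796 -0.106   0.3465] 19.9 iou 0.951
hood_grip 2 [ 0.4737 -0.3525  0.151 ] 8.7 iou 0.966
hood_grip 1 [ 0.4728 -0.3512  0.1379] 7.9 iou 0.955
hood_grip 1 [ 0.4743 -0.3518  0.1454] 8.3 iou 0.978
```

```bash
cat > ov.py <<'E'
from h import *
P={"carrier_base":(.4832,.3724,.2144),"cold_plate_mid":(.4607,.0985,.295),"spacer_mid":(.6895,-.1184,-.338),"full_rack_mid":(.6802,.0846,.032),"empty_rack_mid":(.478,-.106,.347),"hood_grip":(.4737,-.352,.147)}
T=bot.snapshot("top");S=bot.snapshot("side")
for n,p,c in(("top",T,(80,80,320,150)),("side",S,(210,105,150,200))):
    k=4;im=cv2.resize(p["img"][:,:,::-1],None,fx=k,fy=k,interpolation=cv2.INTER_CUBIC).copy()
    for q,v in P.items():
        cs,_=cv2.findContours(sil(p,q,*v,k=k),cv2.RETR_EXTERNAL,cv2.CHAIN_APPROX_NONE)
        cv2.drawContours(im,cs,-1,(0,255,255),1)
    x,y,w,h=c;im=im[y*k:(y+h)*k,x*k:(x+w)*k]
    s=min(800/im.shape[1],600/im.shape[0]);cv2.imwrite(f"pics/ov_{n}.png",cv2.resize(im,None,fx=s,fy=s,interpolation=cv2.INTER_AREA))
E
python3 ov.py
```

```text
(no output)
```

View pics/ov_top.png

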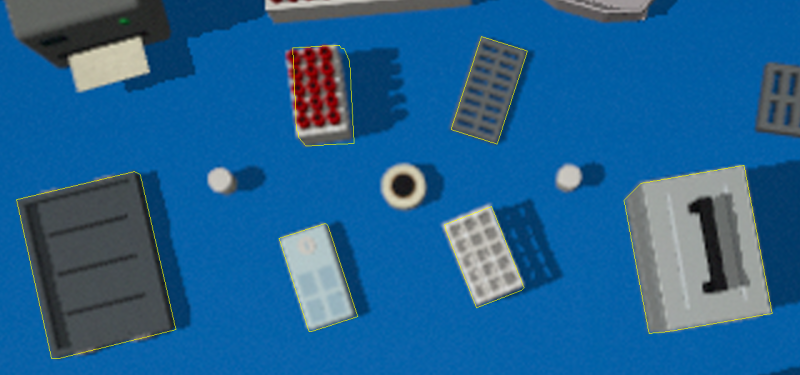

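View pics/ov_side.png

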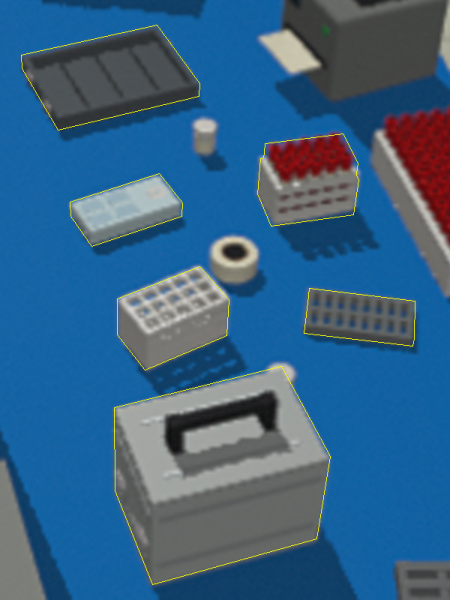

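```bash
cat > m2.py <<'E'
from h import *
T=bot.snapshot("top");S=bot.snapshot("side")
def cm(p,u,v,w=40):
    im=p["img"].astype(int); m=(im[:,:,0]>.45*im[:,:,2])
    z=np.zeros(m.shape,bool);z[v-w:v+w,u-w:u+w]=m[v-w:v+w,u-w:u+w]
    n,l,st,ce=cv2.connectedComponentsWithStats(z.astype(np.uint8))
    return l==l[v,u],n
BOX["full_rack_mid"]=[(104,60,0,56),(96,52,56,80)]
for u,v,us,vs,q,x0 in((207,116,313,163,"full_rack_mid",(.68,.083)),(206,190,252,175,"cold_plate_mid",(.46,.098))):
    mt,_=cm(T,u,v,34);ms,_=cm(S,us,vs,22 if q[0]=="f" else 25)
    print(mt.sum(),ms.sum())
    for sub in([(T,mt),(S,ms)],[(T,mt)],[(S,ms)]):
        r,i=fit(sub,q,*x0,[0,.15,.3],k=4);print(q,np.round(r,4),round(i,3))
    im=T["img"].copy();im[mt]=255;cv2.imwrite("pics/m_%s.png"%q[:4],im[80:230,150:350,::-1])
    im=S["img"].copy();im[ms]=255;cv2.imwrite("pics/ms_%s.png"%q[:4],im[100:230,200:380,::-1])
E
python3 m2.py; python3 -c "
import cv2,numpy as np
a=[cv2.resize(cv2.imread('pics/'+f+'.png'),(400,300)) for f in ('m_full','ms_full','m_cold','ms_cold')]
cv2.imwrite('pics/mm.png',np.vstack([np.hstack(a[:2]),np.hstack(a[2:])]))"
```

```text
859 852
full_rack_mid [0.6815 0.0905 0.1058] 0.949
full_rack_mid [0.6821 0.0911 0.1135] 0.959
full_rack_mid [0.6809 0.0872 0.1269] 0.965
805 532
cold_plate_mid [0.4615 0.0993 0.2921] 0.962
cold_plate_mid [0.4616 0.0996 0.2887] 0.978
cold_plate_mid [0.4604 0.098  0.3012] 0.968
```

View pics/mm.png

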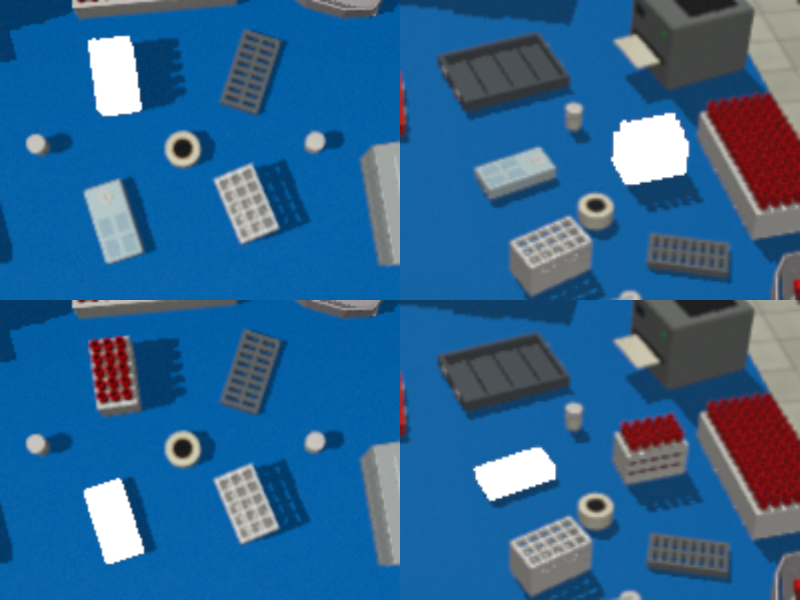

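Candidates: spacer – small grid (277,116) chosen, larger grid (413,123) decoy. Base – dark grey (118,186) chosen, red (138,279) decoy. Full rack – 15 tubes (207,116) chosen; the big tube block (225,60) and empty rack (273,182) are not it. Cold plate (206,190) and hood (361,178) are unique. The overlays confirm the 120x60 size of the chosen spacer. Going for the cold plate.

```bash
cat > go.py <<'E'
import sys,numpy as np
from bench import bot
s=bot.read_state();p=s["tool_pos"];w,x,y,z=s["ee_rot"]
psi=2*np.arctan2(y,x); psi=(psi+np.pi/2)%np.pi-np.pi/2
zx=2*(x*z+w*y);zy=2*(y*z-w*x)
print("t",round(s["clock"],2),"pos",np.round(p*1000,1),"psi",round(np.degrees(psi),2),"tilt",np.round(np.degrees([zx,zy]),2),"F",np.round(s["contact_force"],1),"jaw",round(s["gripper_width"],3),"q",np.round(s["q"],2))
P={"plate":(.4612,.099,.294),"spacer":(.6895,-.1184,-.338),"rack":(.6813,.0895,.113),"hood":(.4737,-.3522,.147),"base":(.4833,.3724,.214)}
if len(sys.argv)>1:
    t=P[sys.argv[1]];print("shift mm",np.round((np.array(t[:2])-p[:2])*1000,1),"turn",round(np.degrees(t[2]-psi),2))
E
python3 go.py plate
```

```text
t 1.85 pos [ 143.8 -556.7  302.6] psi 14.48 tilt [0. 0.] F [ 0.4 -0.1 -0.1] jaw 0.999 q [-1.47  0.21  1.54  0.    1.39 -0.15]
shift mm [317.4 655.7] turn 2.36
```

Request:
drive_tool([
  [[19,41,0],[0,0,0],1],
  [[19,41,0],[0,0,0],1],
  [[19,41,0],[0,0,0],1],
  [[19,41,0],[0,0,0],1],
  [[19,41,0],[0,0,0.5],1],
  [[19,41,0],[0,0,0.5],1],
  [[19,41,0],[0,0,0.5],1],
  [[19,41,0],[0,0,0.5],1],
])

```text
clock: 2.85
tool_pos: [0.2962, -0.2274, 0.3029]
ee_rot: [0.0, 0.99, 0.143, 0.0]
contact_force: [0.0, 0.4, -0.3]
gripper_width: 0.997
```

Request:
drive_tool([
  [[21,41,-10],[0,0,0.4],1],
  [[21,41,-15],[0,0,0],1],
  [[21,41,-20],[0,0,0],1],
  [[21,41,-20],[0,0,0],1],
  [[21,41,-20],[0,0,0],1],
  [[21,41,-20],[0,0,0],1],
  [[20,40,-20],[0,0,0],1],
  [[19,40,-20],[0,0,0],1],
])

```text
clock: 3.85
tool_pos: [0.4617, 0.0988, 0.1573]
ee_rot: [0.0, 0.989, 0.147, 0.001]
contact_force: [1.2, 0.1, 1.0]
gripper_width: 0.999
```

```bash
python3 go.py plate
```

```text
t 3.85 pos [461.7  98.8 157.3] psi 16.9 tilt [ 0.06 -0.01] F [1.2 0.1 1. ] jaw 0.999 q [ 0.03  0.17  1.92 -0.    1.05  1.3 ]
shift mm [-0.5  0.2] turn -0.06
```

Request:
drive_tool([
  [[0,0,-30],[0,0,0],1],
  [[0,0,-24],[0,0,0],1],
  [[0,0,0],[0,0,0],0],
  [[0,0,0],[0,0,0],0],
  [[0,0,0],[0,0,0],0],
  [[0,0,0],[0,0,0],0],
  [[0,0,0],[0,0,0],0],
])

```text
clock: 4.72
tool_pos: [0.4616, 0.0975, 0.1048]
ee_rot: [-0.0, 0.989, 0.147, 0.001]
contact_force: [-0.0, 1.6, 6.9]
gripper_width: 0.636
```

Request:
drive_tool([
  [[0,0,15],[0,0,0],0],
  [[0,0,25],[0,0,0],0],
  [[0,0,30],[0,0,0],0],
  [[2,30,10],[0,0,0],0],
  [[3,35,0],[0,0,-1],0],
  [[3,35,0],[0,0,-1],0],
  [[3,35,0],[0,0,-1],0],
  [[3,35,0],[0,0,-1],0],
  [[3,35,0],[0,0,-0.6],0],
  [[3,35,0],[0,0,0],0],
])

```text
clock: 5.98
tool_pos: [0.4805, 0.338, 0.1838]
ee_rot: [0.0, 0.994, 0.107, -0.0]
contact_force: [1.3, 0.8, -3.5]
gripper_width: 0.638
```

```bash
cat > see.py <<'E'
import sys
from h import *
# see.py name cam x y w h
nm,cam=sys.argv[1:3];x,y,w,h=map(int,sys.argv[3:7])
p=bot.snapshot(cam);im=p["img"][y:y+h,x:x+w,::-1];k=min(800/w,600/h)
cv2.imwrite(f"pics/{nm}.png",cv2.resize(im,None,fx=k,fy=k,interpolation=cv2.INTER_CUBIC))
E
python3 go.py base; python3 see.py plate_held side 120 60 200 150
```

```text
t 5.97 pos [480.5 338.  183.8] psi 12.29 tilt [-0.01 -0.05] F [ 1.3  0.8 -3.5] jaw 0.638 q [ 0.47  0.35  1.62 -0.    1.17  1.82]
shift mm [ 2.8 34.4] turn -0.03
```

View pics/plate_held.png

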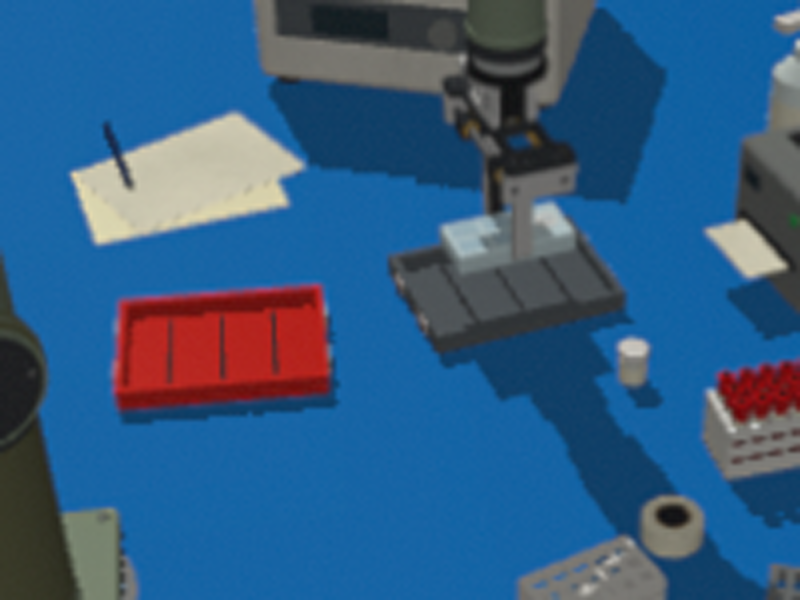

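Request:
drive_tool([
  [[3,34,0],[0,0,0],0],
  [[0,0,-30],[0,0,0],0],
  [[0,0,-25],[0,0,0],0],
  [[0,0,-10],[0,0,0],0],
  [[0,0,0],[0,0,0],0],
])

```text
clock: 6.65
tool_pos: [0.4834, 0.3708, 0.1181]
ee_rot: [0.0, 0.994, 0.107, -0.001]
contact_force: [0.5, -0.4, -2.1]
gripper_width: 0.638
```

```bash
python3 go.py base
```

```text
t 6.65 pos [483.4 370.8 118.1] psi 12.28 tilt [-0.09 -0.06] F [ 0.5 -0.4 -2.1] jaw 0.638 q [ 0.51  0.48  1.59 -0.    1.07  1.87]
shift mm [-0.1  1.6] turn -0.02
```

Request:
drive_tool([
  [[0,1.5,-2],[0,0,0],0],
  [[0,0,-2],[0,0,0],0],
  [[0,0,0],[0,0,0],0],
])

```text
clock: 7.02
tool_pos: [0.484, 0.3729, 0.1152]
ee_rot: [-0.0, 0.994, 0.107, 0.0]
contact_force: [0.5, 0.1, -1.5]
gripper_width: 0.635
```

Request:
drive_tool([
  [[0,0,-2],[0,0,0],0],
  [[0,0,0],[0,0,0],0],
])

```text
clock: 7.28
tool_pos: [0.4842, 0.373, 0.1149]
ee_rot: [-0.0, 0.994, 0.107, 0.0]
contact_force: [-3.5, -2.9, 7.5]
gripper_width: 0.635
```

Request:
drive_tool([
  [[0,0,0],[0,0,0],0.8],
  [[0,0,0],[0,0,0],0.8],
  [[0,0,20],[0,0,0],0.8],
  [[0,0,40],[0,0,0],0.8],
  [[0,0,50],[0,0,0],1],
  [[10,-40,10],[0,0,0],1],
  [[10,-60,0],[0,0,0],1],
  [[10,-60,0],[0,0,0],1],
])

```text
clock: 8.28
tool_pos: [0.5145, 0.2116, 0.2347]
ee_rot: [-0.0, 0.994, 0.108, 0.002]
contact_force: [-0.3, 0.1, 0.5]
gripper_width: 1.001
```

```bash
cat > chk.py <<'E'
# fit of a stacked part: chk.py query z0 [pale|dark]
import sys
from h import *
T=bot.snapshot("top");S=bot.snapshot("side");q=sys.argv[1];z0=float(sys.argv[2])
h=BOX[q][-1][3]/1000
for p,n in((T,"top"),(S,"side")):
    px=proj(p,[.4833,.3724,z0+h/2])[0]
    d=masknear(p,q,px,25)
    if d is None: print(n,"miss",px);continue
    r,i=fit([(p,d["region"])],q,.4833,.3724,[.1,.3],z0)
    a=.214;e=r[:2]-[.4833,.3724]
    print(n,"score",round(d["score"],2),"off along/across mm",np.round([1000*(e[0]*np.cos(a)+e[1]*np.sin(a)),1000*(-e[0]*np.sin(a)+e[1]*np.cos(a))],1),"yaw off deg",round(np.degrees(r[2]-a),1),"iou",round(i,3))
ims=[]
for p,c in((T,.2),(S,.2)):
    u=proj(p,[.4833,.3724,.05])[0].astype(int);k=8
    im=cv2.resize(p["img"][u[1]-45:u[1]+45,u[0]-45:u[0]+45,::-1],(400,400),interpolation=cv2.INTER_CUBIC);ims.append(im)
cv2.imwrite(f"pics/{sys.argv[3]}.png",np.hstack(ims))
E
python3 chk.py cold_plate_mid .010 placed1; python3 go.py spacer
```

```text
top score 0.58 off along/across mm [-5.3 -0.7] yaw off deg -0.9 iou 0.603
side score 0.89 off along/across mm [0.1 1.4] yaw off deg 2.7 iou 0.921
t 8.47 pos [514.5 211.9 234. ] psi 12.12 tilt [0.1  0.06] F [-0.3  1.1 -0.3] jaw 1.002 q [0.23 0.23 1.66 0.   1.25 1.59]
shift mm [ 175.  -330.3] turn -31.49
```

View pics/placed1.png

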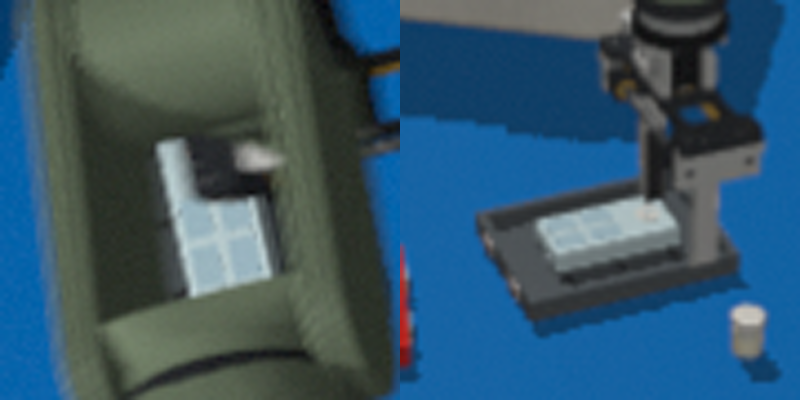

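Request:
drive_tool([
  [[19,-37,-5],[0,0,-3.5],1],
  [[20,-37,-5],[0,0,-3.5],1],
  [[19,-37,-5],[0,0,-3.5],1],
  [[20,-37,-5],[0,0,-3.5],1],
  [[19,-37,-5],[0,0,-3.5],1],
  [[20,-37,-5],[0,0,-3.5],1],
  [[19,-36,-5],[0,0,-3.5],1],
  [[20,-36,-10],[0,0,-3.5],1],
  [[19,-36,-10],[0,0,-3.5],1],
])

```text
clock: 9.6
tool_pos: [0.6904, -0.1162, 0.178]
ee_rot: [-0.0, 0.986, -0.167, 0.001]
contact_force: [0.8, 1.1, -0.0]
gripper_width: 0.999
```

```bash
python3 chk.py cold_plate_mid .010 placed1b; python3 go.py spacer
```

```text
top score 0.66 off along/across mm [ 1.6 -0.5] yaw off deg 0.6 iou 0.91
side score 0.66 off along/across mm [4.9 4. ] yaw off deg -0.6 iou 0.824
t 9.8 pos [ 689.2 -116.   177.4] psi -19.15 tilt [-0.03  0.06] F [-0.7  0.8 -0.7] jaw 1.001 q [-0.29  0.57  1.31  0.    1.26  1.61]
shift mm [ 0.3 -2.4] turn -0.22
```

View pics/placed1b.png

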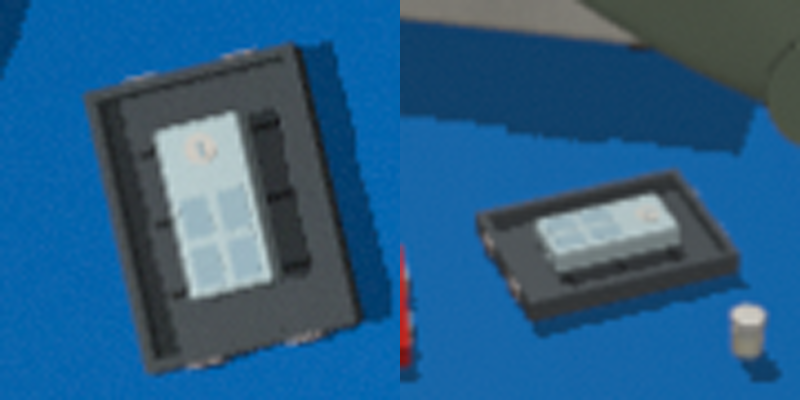

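```bash
cat > chkc.py <<'E'
import sys
from h import *
T=bot.snapshot("top");S=bot.snapshot("side")
BX,BY,a=.4833,.3724,.214
vs=[]
for p,n in((T,"top"),(S,"side")):
    px=proj(p,[BX,BY,.03])[0].astype(int)
    im=p["img"].astype(int);m=(im[:,:,0]>105)
    z=np.zeros(m.shape,np.uint8);z[px[1]-32:px[1]+32,px[0]-32:px[0]+32]=m[px[1]-32:px[1]+32,px[0]-32:px[0]+32]
    k,l,st,c=cv2.connectedComponentsWithStats(z);i=1+np.argmax(st[1:,4]);mm=l==i
    vs.append((p,mm))
    r,iou=fit([(p,mm)],"cold_plate_mid",BX,BY,[.1,.3],.010)
    e=r[:2]-[BX,BY];print(n,mm.sum(),np.round([1000*(e[0]*np.cos(a)+e[1]*np.sin(a)),1000*(-e[0]*np.sin(a)+e[1]*np.cos(a))],1),round(np.degrees(r[2]-a),1),round(iou,3))
    d=masknear(p,"carrier_base",px,25)
E
python3 chkc.py
```

```text
top 774 [2.2 3.4] -1.8 0.866
side 359 [1.7 2.3] -1.6 0.872
```

Request:
drive_tool([
  [[0,-2,-30],[0,0,0],1],
  [[0,0,-30],[0,0,0],1],
  [[0,0,-14],[0,0,0],1],
  [[0,0,0],[0,0,0],1],
])

```text
clock: 10.5
tool_pos: [0.6881, -0.1183, 0.1027]
ee_rot: [-0.0, 0.986, -0.166, -0.001]
contact_force: [-0.6, 0.5, 0.3]
gripper_width: 0.999
```

Request:
drive_tool([
  [[1,0,-2],[0,0,-0.2],1],
  [[0,0,0],[0,0,0],0],
  [[0,0,0],[0,0,0],0],
  [[0,0,0],[0,0,0],0],
  [[0,0,0],[0,0,0],0],
  [[0,0,0],[0,0,0],0],
])

```text
clock: 11.25
tool_pos: [0.6899, -0.1192, 0.1019]
ee_rot: [-0.0, 0.986, -0.169, 0.0]
contact_force: [0.8, 0.1, 0.6]
gripper_width: 0.631
```

```bash
cat > chkt.py <<'E'
import sys
from h import *
# pale top face only: chkt.py
T=bot.snapshot("top");S=bot.snapshot("side")
BX,BY,a=.4833,.3724,.214
BOX["t"]=[(116,56,21,22)]
for p,n in((T,"top"),(S,"side")):
    px=proj(p,[BX,BY,.032])[0].astype(int)
    im=p["img"].astype(int);m=(im[:,:,0]>115)
    z=np.zeros(m.shape,np.uint8);z[px[1]-32:px[1]+32,px[0]-32:px[0]+32]=m[px[1]-32:px[1]+32,px[0]-32:px[0]+32]
    k,l,st,c=cv2.connectedComponentsWithStats(z);i=1+np.argmax(st[1:,4]);mm=l==i
    r,iou=fit([(p,mm)],"t",BX,BY,[.1,.3],.010)
    e=r[:2]-[BX,BY];print(n,mm.sum(),np.round([1000*(e[0]*np.cos(a)+e[1]*np.sin(a)),1000*(-e[0]*np.sin(a)+e[1]*np.cos(a))],1),round(np.degrees(r[2]-a),1),round(iou,3))
E
python3 chkt.py; python3 go.py base
```

```text
top 758 [0.7 0.4] -0.4 0.957
side 283 [-2.7 -5.2] -0.2 0.891
t 11.35 pos [ 689.9 -119.2  101.9] psi -19.42 tilt [0.02 0.  ] F [-1.1  0.2  1.3] jaw 0.634 q [-0.29  0.66  1.34  0.    1.14  1.62]
shift mm [-206.6  491.6] turn 31.68
```

Request:
drive_tool([
  [[0,0,20],[0,0,0],0],
  [[0,0,40],[0,0,0],0],
  [[-10,20,40],[0,0,2],0],
  [[-18,44,20],[0,0,3],0],
  [[-18,44,0],[0,0,3],0],
  [[-18,44,0],[0,0,3],0],
  [[-18,44,0],[0,0,3],0],
  [[-18,44,0],[0,0,3],0],
  [[-18,44,0],[0,0,3],0],
  [[-18,44,0],[0,0,3],0],
])

```text
clock: 12.6
tool_pos: [0.5534, 0.2101, 0.2231]
ee_rot: [-0.0, 0.999, 0.032, 0.001]
contact_force: [-0.3, -0.1, -1.1]
gripper_width: 0.636
```

```bash
python3 go.py base; python3 see.py spacer_held side 120 60 240 180
```

```text
t 12.6 pos [553.4 210.1 223.1] psi 3.68 tilt [0.11 0.02] F [-0.3 -0.1 -1.1] jaw 0.636 q [ 0.22  0.32  1.58 -0.    1.25  1.72]
shift mm [-70.1 162.3] turn 8.58
```

View pics/spacer_held.png

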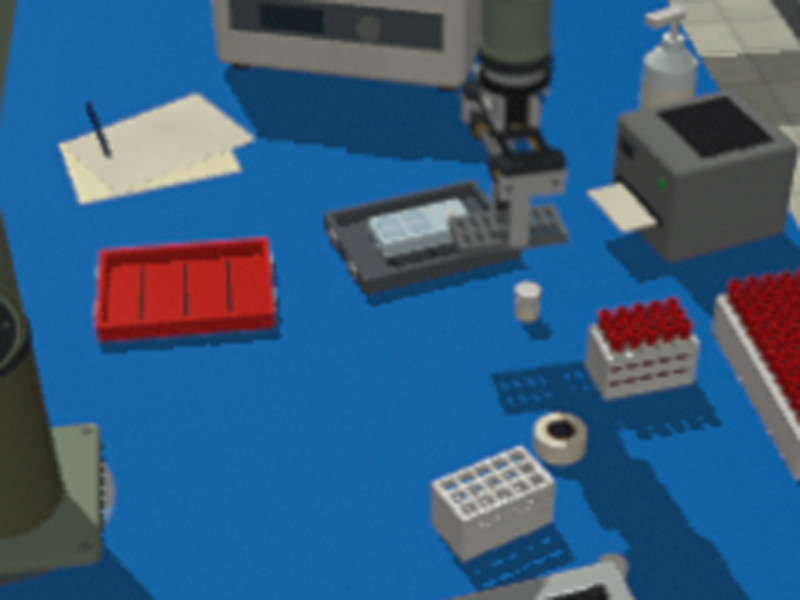

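Request:
drive_tool([
  [[-18,41,0],[0,0,2.9],0],
  [[-18,41,-10],[0,0,2.9],0],
  [[-17,40,-20],[0,0,2.8],0],
  [[-17,40,-25],[0,0,0],0],
  [[0,0,-25],[0,0,0],0],
  [[0,0,0],[0,0,0],0],
])

```text
clock: 13.4
tool_pos: [0.4823, 0.3704, 0.1402]
ee_rot: [0.001, 0.994, 0.107, -0.002]
contact_force: [0.4, 0.2, -0.6]
gripper_width: 0.633
```

```bash
python3 go.py base
```

```text
t 13.4 pos [482.3 370.4 140.2] psi 12.24 tilt [-0.21 -0.13] F [ 0.4  0.2 -0.6] jaw 0.633 q [ 0.51  0.45  1.58 -0.    1.11  1.87]
shift mm [1. 2.] turn 0.02
```

Request:
drive_tool([
  [[1,2,-3],[0,0,0],0],
  [[0,0,-2],[0,0,0],0],
  [[0,0,-1],[0,0,0],0],
  [[0,0,0],[0,0,0],0],
])

```text
clock: 13.9
tool_pos: [0.4851, 0.3726, 0.136]
ee_rot: [-0.0, 0.994, 0.106, 0.0]
contact_force: [-0.4, -0.2, -0.8]
gripper_width: 0.633
```

Request:
drive_tool([
  [[-1,0,-1],[0,0,0],0],
  [[0,0,-1],[0,0,0],0],
  [[0,0,0],[0,0,0],0],
])

```text
clock: 14.28
tool_pos: [0.4837, 0.3728, 0.1339]
ee_rot: [0.0, 0.994, 0.106, -0.0]
contact_force: [-2.0, -0.6, 1.3]
gripper_width: 0.631
```

```bash
python3 go.py base
```

```text
t 14.28 pos [483.7 372.8 133.9] psi 12.19 tilt [-0.01 -0.01] F [-2.  -0.6  1.3] jaw 0.631 q [ 0.51  0.46  1.58 -0.    1.1   1.87]
shift mm [-0.4 -0.4] turn 0.07
```

Contact. Release and rise, then on to the full rack.

Request:
drive_tool([
  [[0,0,0],[0,0,0],0.8],
  [[0,0,0],[0,0,0],0.8],
  [[0,0,20],[0,0,0],0.8],
  [[0,0,40],[0,0,0],1],
  [[10,-20,40],[0,0,0],1],
  [[30,-50,0],[0,0,0],1],
  [[35,-50,0],[0,0,0],1],
  [[40,-50,0],[0,0,-2],1],
  [[40,-50,0],[0,0,-2],1],
  [[43,-62,0],[0,0,-2],1],
])

```text
clock: 15.52
tool_pos: [0.6741, 0.1023, 0.2357]
ee_rot: [-0.0, 0.999, 0.053, 0.001]
contact_force: [0.2, 1.2, 0.2]
gripper_width: 1.0
```

```bash
python3 chk.py spacer_mid .032 placed2; python3 go.py rack
```

```text
top score 0.84 off along/across mm [ 1.7 -0.5] yaw off deg 1.0 iou 0.865
side score 0.75 off along/across mm [-1.3 -0.4] yaw off deg -1.2 iou 0.929
t 15.72 pos [673.2 102.6 234.8] psi 6.04 tilt [0.06 0.04] F [ 0.   0.5 -0.6] jaw 0.999 q [0.02 0.48 1.32 0.   1.34 1.49]
shift mm [  8.1 -13.1] turn 0.43
```

View pics/placed2.png

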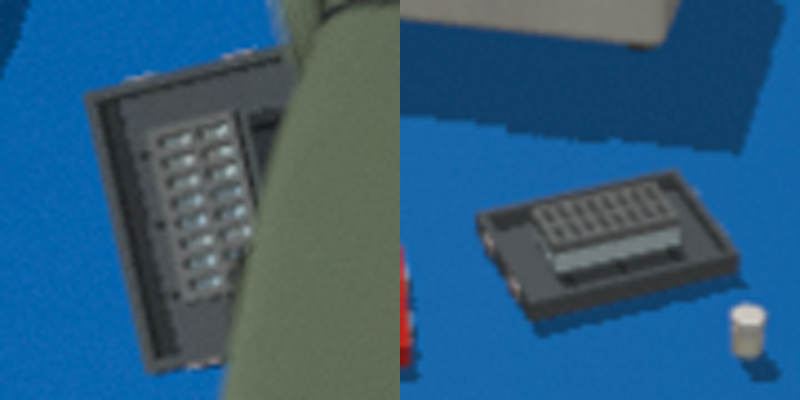

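Request:
drive_tool([
  [[8,-13,0],[0,0,0.4],1],
  [[0,0,-40],[0,0,0],1],
  [[0,0,-40],[0,0,0],1],
  [[0,0,-40],[0,0,0],1],
  [[0,0,0],[0,0,0],1],
  [[0,0,0],[0,0,0],0],
  [[0,0,0],[0,0,0],0],
  [[0,0,0],[0,0,0],0],
  [[0,0,0],[0,0,0],0],
  [[0,0,0],[0,0,0],0],
])

```text
clock: 16.98
tool_pos: [0.6812, 0.0907, 0.115]
ee_rot: [0.0, 0.998, 0.057, 0.001]
contact_force: [-1.0, -0.3, 4.9]
gripper_width: 0.633
```

```bash
python3 go.py rack; python3 see.py rack_grip side 240 110 140 105
```

```text
t 16.98 pos [681.2  90.7 115. ] psi 6.58 tilt [ 0.11 -0.  ] F [-1.  -0.3  4.9] jaw 0.633 q [ 0.01  0.62  1.37 -0.    1.14  1.46]
shift mm [ 0.1 -1.2] turn -0.11
```

View pics/rack_grip.png

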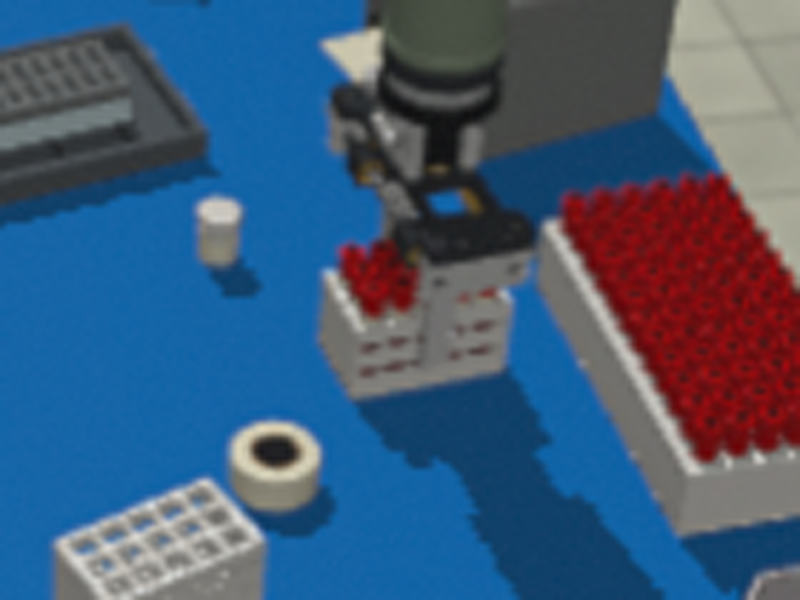

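Request:
drive_tool([
  [[0,0,5],[0,0,0],0],
  [[0,0,15],[0,0,0],0],
  [[0,0,25],[0,0,0],0],
  [[-8,12,25],[0,0,0],0],
  [[-20,28,10],[0,0,1],0],
  [[-24,34,0],[0,0,1],0],
  [[-24,34,0],[0,0,1],0],
  [[-24,34,0],[0,0,1],0],
  [[-24,34,0],[0,0,1],0],
  [[-24,34,0],[0,0,0.7],0],
])

```text
clock: 18.27
tool_pos: [0.5315, 0.3018, 0.194]
ee_rot: [-0.0, 0.994, 0.107, -0.0]
contact_force: [-0.5, 0.4, -2.0]
gripper_width: 0.638
```

```bash
python3 go.py base; python3 see.py rack_held side 140 60 200 150
```

```text
t 18.27 pos [531.5 301.8 194. ] psi 12.3 tilt [-0.    0.01] F [-0.5  0.4 -2. ] jaw 0.638 q [0.37 0.39 1.55 0.   1.21 1.73]
shift mm [-48.2  70.6] turn -0.04
```

View pics/rack_held.png

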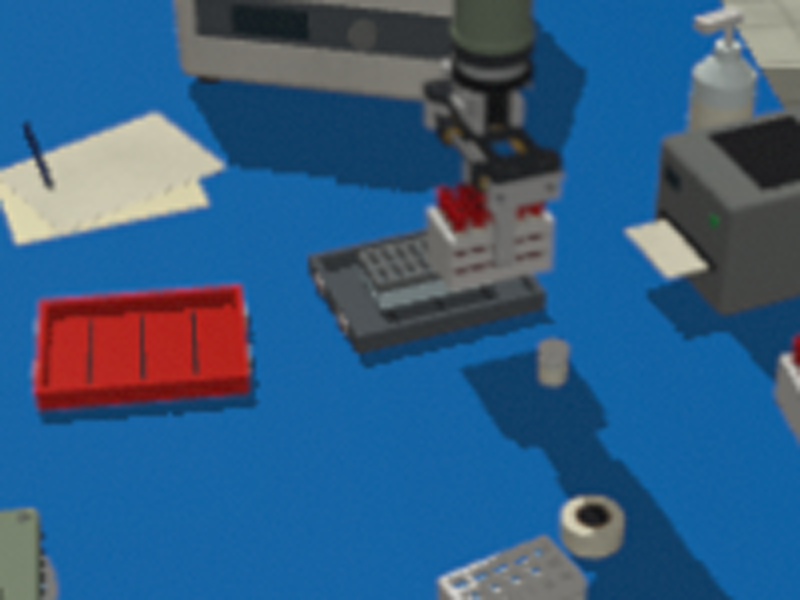

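Request:
drive_tool([
  [[-24,35,0],[0,0,0],0],
  [[-24,35,0],[0,0,0],0],
  [[0,0,-12],[0,0,0],0],
  [[0,0,-12],[0,0,0],0],
  [[0,0,-5],[0,0,0],0],
  [[0,0,0],[0,0,0],0],
])

```text
clock: 19.08
tool_pos: [0.4847, 0.3696, 0.1636]
ee_rot: [0.0, 0.994, 0.106, -0.001]
contact_force: [0.9, -0.3, -2.7]
gripper_width: 0.634
```

```bash
python3 go.py base
```

```text
t 19.07 pos [484.7 369.6 163.6] psi 12.19 tilt [-0.09 -0.06] F [ 0.9 -0.3 -2.7] jaw 0.634 q [ 0.51  0.42  1.57 -0.    1.15  1.87]
shift mm [-1.4  2.8] turn 0.07
```

Request:
drive_tool([
  [[-1,2.5,-1],[0,0,0],0],
  [[0,0,-1],[0,0,0],0],
  [[0,0,-1],[0,0,0],0],
  [[0,0,0],[0,0,0],0],
])

```text
clock: 19.58
tool_pos: [0.4835, 0.3733, 0.1617]
ee_rot: [-0.0, 0.994, 0.107, 0.0]
contact_force: [0.2, 0.2, -3.1]
gripper_width: 0.637
```

Request:
drive_tool([
  [[0,0,-1],[0,0,0],0],
  [[0,0,0],[0,0,0],0],
  [[0,0,-1],[0,0,0],0],
  [[0,0,0],[0,0,0],0],
])

```text
clock: 20.08
tool_pos: [0.4834, 0.3733, 0.1595]
ee_rot: [0.0, 0.994, 0.107, -0.0]
contact_force: [-0.9, -0.5, -1.7]
gripper_width: 0.637
```

Request:
drive_tool([
  [[0,0,-1],[0,0,0],0],
  [[0,0,0],[0,0,0],0],
])

```text
clock: 20.32
tool_pos: [0.4836, 0.3734, 0.1591]
ee_rot: [-0.0, 0.994, 0.107, 0.0]
contact_force: [-1.4, -0.4, 0.9]
gripper_width: 0.635
```

Request:
drive_tool([
  [[0,0,-0.5],[0,0,0],0],
  [[0,0,0],[0,0,0],0.7],
  [[0,0,0],[0,0,0],0.85],
  [[0,0,0],[0,0,0],0.85],
  [[0,0,25],[0,0,0],0.85],
  [[0,0,40],[0,0,0],0.85],
  [[0,0,50],[0,0,0],1],
  [[0,-40,40],[0,0,0],1],
  [[0,-60,0],[0,0,0],1],
  [[0,-60,0],[0,0,0],1],
])

```text
clock: 21.58
tool_pos: [0.4837, 0.2121, 0.3142]
ee_rot: [-0.0, 0.994, 0.108, 0.001]
contact_force: [0.1, -1.1, -0.4]
gripper_width: 1.003
```

```bash
python3 go.py hood
```

```text
t 21.57 pos [483.7 212.1 314.2] psi 12.36 tilt [0.15 0.02] F [ 0.1 -1.1 -0.4] jaw 1.003 q [ 0.25  0.1   1.64 -0.    1.4   1.6 ]
shift mm [ -10.  -564.3] turn -3.94
```

Request:
drive_tool([
  [[-1,-50,0],[0,0,-0.5],1],
  [[-1,-50,0],[0,0,-0.5],1],
  [[-1,-50,0],[0,0,-0.5],1],
  [[-1,-50,0],[0,0,-0.5],1],
  [[-1,-50,0],[0,0,-0.5],1],
  [[-1,-50,0],[0,0,-0.5],1],
  [[-1,-50,0],[0,0,-0.5],1],
  [[-1,-50,0],[0,0,-0.4],1],
  [[-1,-50,0],[0,0,0],1],
  [[-1,-50,0],[0,0,0],1],
])

```text
clock: 22.82
tool_pos: [0.4733, -0.2884, 0.3132]
ee_rot: [0.0, 0.997, 0.073, 0.0]
contact_force: [0.0, -0.5, -0.1]
gripper_width: 1.001
```

```bash
python3 chk.py full_rack_mid .044 placed3; python3 m1.py | grep -E "hood|base"; python3 go.py hood
```

```text
top score 0.83 off along/across mm [-1.1 -1.4] yaw off deg 0.7 iou 0.958
side score 0.88 off along/across mm [-11.2  -7.9] yaw off deg -19.3 iou 0.469
carrier_base 2 [0.4826 0.3717 0.2042] 11.7 iou 0.546
carrier_base 1 [0.4836 0.3729 0.2069] 11.9 iou 0.596
carrier_base 1 [0.4725 0.3595 0.0504] 2.9 iou 0.513
t 23.43 pos [ 473.7 -285.8  313.3] psi 8.46 tilt [ 0.01 -0.01] F [-0.2  0.3  0.5] jaw 1.0 q [-0.7   0.15  1.58  0.    1.41  0.72]
shift mm [ -0.  -66.4] turn -0.04Traceback (most recent call last):
  File "m1.py", line 15, in <module>
    r,i=fit(sub,q,X[0],X[1],[-.3,0.3] ,k=3)
        ~~~^^^^^^^^^^^^^^^^^^^^^^^^^^^^^^^^
  File "h.py", line 38, in fit
    r=minimize(f,[x,y,a0],method="Nelder-Mead",options=dict(initial_simplex=np.array([[x,y,a0],[x+.01,y,a0],[x,y+.01,a0],[x,y,a0+.15]]),xatol=1e-4,fatol=1e-4,maxiter=150))
    res = _minimize_neldermead(fun, x0, args, callback, bounds=bounds,
                               **options)
    fsim[k] = func(sim[k])
              ~~~~^^^^^^^^
    fx = function(np.copy(x), *(wrapper_args + args))
  File "h.py", line 35, in f
    return r/len(views)
           ~^~~~~~~~~~~
ZeroDivisionError: division by zero
```

View pics/placed3.png

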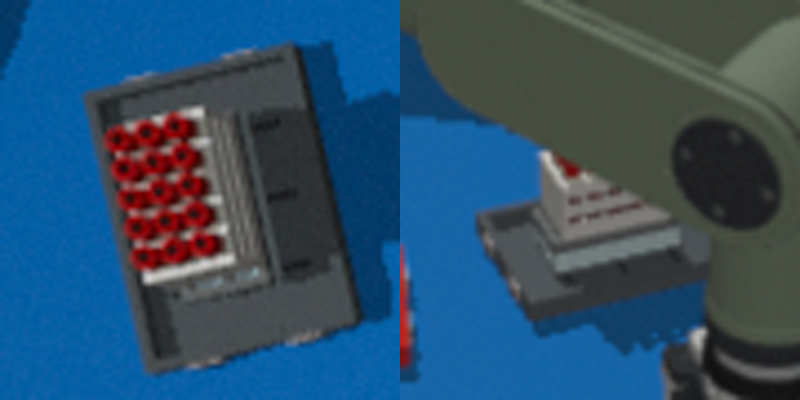

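Request:
drive_tool([
  [[0,-33,0],[0,0,0],0.7],
  [[0,-33,0],[0,0,0],0.7],
  [[0,0,-40],[0,0,0],0.7],
  [[0,0,-40],[0,0,0],0.7],
  [[0,0,0],[0,0,0],0.7],
])

```text
clock: 24.05
tool_pos: [0.4718, -0.3507, 0.2294]
ee_rot: [-0.003, 0.997, 0.073, -0.003]
contact_force: [-0.7, -0.7, 0.6]
gripper_width: 0.7
```

```bash
python3 go.py hood; python3 see.py hood_grip side 220 190 140 105;python3 see.py hood_gript top 310 130 100 90
```

```text
t 24.05 pos [ 471.8 -350.7  229.4] psi 8.41 tilt [-0.35  0.35] F [-0.7 -0.7  0.6] jaw 0.7 q [-0.79  0.31  1.58 -0.    1.27  0.64]
shift mm [ 1.9 -1.5] turn 0.02
```

View pics/hood_grip.png

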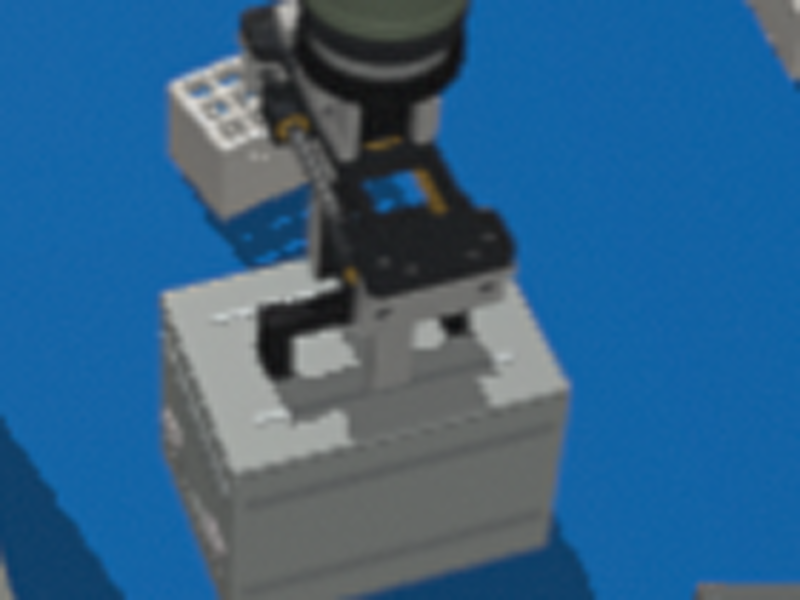

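Request:
drive_tool([
  [[1,-1,0],[0,0,0],0.7],
  [[0,0,0],[0,0,0],0],
  [[0,0,0],[0,0,0],0],
  [[0,0,0],[0,0,0],0],
  [[0,0,0],[0,0,0],0],
  [[0,0,0],[0,0,0],0],
  [[0,0,0],[0,0,0],0],
  [[0,0,0],[0,0,0],0],
])

```text
clock: 25.15
tool_pos: [0.4744, -0.3534, 0.2329]
ee_rot: [-0.0, 0.997, 0.073, -0.0]
contact_force: [-0.8, 0.7, 0.2]
gripper_width: 0.148
```

```bash
python3 go.py hood
```

```text
t 25.15 pos [ 474.4 -353.4  232.9] psi 8.4 tilt [-0.02  0.04] F [-0.8  0.7  0.2] jaw 0.148 q [-0.79  0.31  1.57  0.    1.27  0.64]
shift mm [-0.7  1.2] turn 0.03
```

Request:
drive_tool([
  [[0,0,10],[0,0,0],0],
  [[0,0,25],[0,0,0],0],
  [[0,0,35],[0,0,0],0],
  [[0,0,35],[0,0,0],0],
  [[0,0,30],[0,0,0],0],
  [[0,0,20],[0,0,0],0],
  [[0,15,0],[0,0,0],0],
  [[0,30,0],[0,0,0],0],
  [[0,40,0],[0,0,0],0],
  [[0,40,0],[0,0,0],0],
])

```text
clock: 26.4
tool_pos: [0.4736, -0.2263, 0.3861]
ee_rot: [-0.001, 0.997, 0.073, -0.001]
contact_force: [0.6, -0.8, -4.0]
gripper_width: 0.147
```

```bash
python3 go.py base; python3 see.py hood_held side 140 60 260 195
```

```text
t 26.4 pos [ 473.6 -226.3  386.1] psi 8.38 tilt [-0.15  0.15] F [ 0.6 -0.8 -4. ] jaw 0.147 q [-0.61  0.05  1.55  0.    1.55  0.81]
shift mm [  9.7 598.7] turn 3.88
```

View pics/hood_held.png

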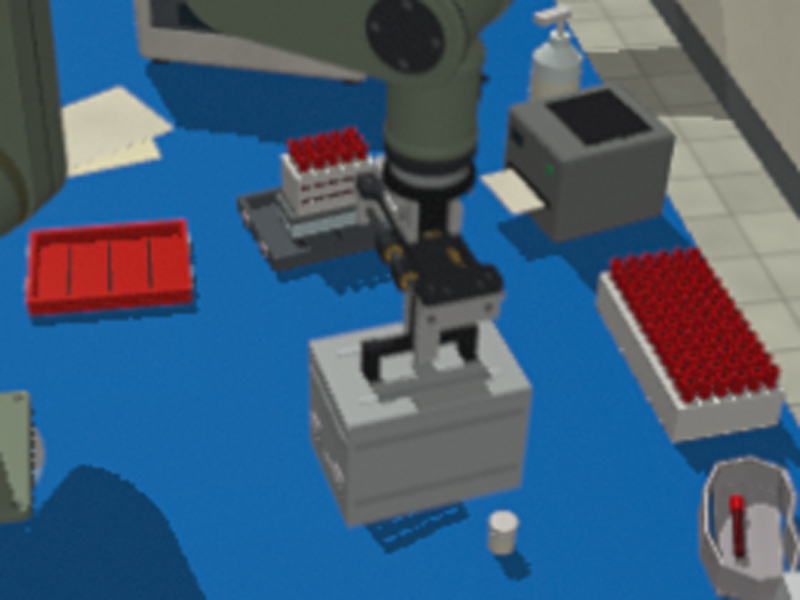

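Request:
drive_tool([
  [[1,42,0],[0,0,0.5],0],
  [[1,42,0],[0,0,0.5],0],
  [[1,42,0],[0,0,0.5],0],
  [[1,42,0],[0,0,0.5],0],
  [[1,42,0],[0,0,0.5],0],
  [[1,42,0],[0,0,0.5],0],
  [[1,42,0],[0,0,0.5],0],
  [[1,42,0],[0,0,0.4],0],
  [[1,42,0],[0,0,0],0],
  [[0,42,0],[0,0,0],0],
])

```text
clock: 27.7
tool_pos: [0.4821, 0.193, 0.3865]
ee_rot: [0.0, 0.994, 0.107, -0.001]
contact_force: [0.5, 0.0, -3.2]
gripper_width: 0.146
```

Request:
drive_tool([
  [[0,42,0],[0,0,0],0],
  [[0,42,0],[0,0,0],0],
  [[0,40,0],[0,0,0],0],
  [[0,30,0],[0,0,0],0],
  [[0,20,0],[0,0,0],0],
  [[0,0,0],[0,0,0],0],
  [[0,0,0],[0,0,0],0],
])

```text
clock: 28.58
tool_pos: [0.4834, 0.3644, 0.3877]
ee_rot: [0.001, 0.994, 0.107, -0.0]
contact_force: [-0.6, 0.6, -4.0]
gripper_width: 0.146
```

```bash
python3 go.py base; cat > hf.py <<'E'
import sys
from h import *
z0=float(sys.argv[1]);BX,BY,a=.4833,.3724,.214
for n in("top","side"):
    p=bot.snapshot(n);BOX["h"]=[(168,116,0,126)]
    px=proj(p,[BX,BY,z0+.08])[0]
    d=masknear(p,"hood_grip",px,40)
    if d is None: print(n,"miss",px);continue
    r,i=fit([(p,d["region"])],"hood_grip",BX,BY,[.1,.3],z0)
    e=r[:2]-[BX,BY];print(n,np.round([1000*(e[0]*np.cos(a)+e[1]*np.sin(a)),1000*(-e[0]*np.sin(a)+e[1]*np.cos(a))],1),round(np.degrees(r[2]-a),1),round(i,3))
    k=4;im=cv2.resize(p["img"][:,:,::-1],None,fx=k,fy=k,interpolation=cv2.INTER_CUBIC).copy()
    for q,z,col in(("hood_grip",z0,(0,255,255)),("carrier_base",0,(0,255,0))):
        cs,_=cv2.findContours(sil(p,q,BX,BY,a,z,k=k),cv2.RETR_EXTERNAL,cv2.CHAIN_APPROX_NONE);cv2.drawContours(im,cs,-1,col,1)
    u=(px*k).astype(int);y0,x0=max(u[1]-220,0),max(u[0]-200,0);o=im[y0:y0+440,x0:x0+400]
    cv2.imwrite(f"pics/hf_{n}_{sys.argv[2]}.png",o)
a_,b_=[cv2.resize(cv2.imread(f"pics/hf_{n}_{sys.argv[2]}.png"),(400,440)) for n in("top","side")]
cv2.imwrite(f"pics/hf{sys.argv[2]}.png",np.hstack([a_,b_]))
E
python3 hf.py .152 a
```

```text
t 28.57 pos [483.4 364.4 387.7] psi 12.25 tilt [-0.04 -0.07] F [-0.6  0.6 -4. ] jaw 0.146 q [ 0.5   0.22  1.35 -0.    1.57  1.86]
shift mm [-0.1  8. ] turn 0.02
top [-2.6 -9.3] -0.5 0.71
side [ 1.  -5.4] -0.7 0.947
```

View pics/hfa.png

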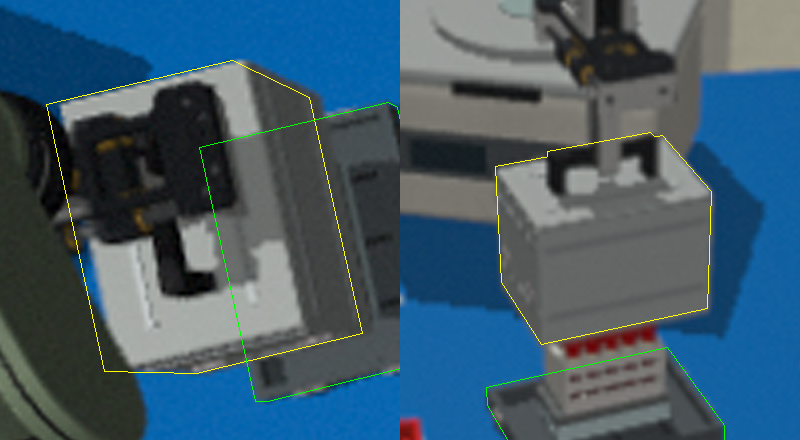

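Request:
drive_tool([
  [[0,8,0],[0,0,0],0],
  [[0,0,-20],[0,0,0],0],
  [[0,0,-30],[0,0,0],0],
  [[0,0,-30],[0,0,0],0],
  [[0,0,-25],[0,0,0],0],
  [[0,0,-15],[0,0,0],0],
  [[0,0,0],[0,0,0],0],
  [[0,0,0],[0,0,0],0],
])

```text
clock: 29.78
tool_pos: [0.4842, 0.3738, 0.2695]
ee_rot: [-0.001, 0.994, 0.107, 0.001]
contact_force: [0.3, 0.5, -3.3]
gripper_width: 0.149
```

```bash
python3 go.py base; python3 hf.py .033 b
```

```text
t 29.77 pos [484.2 373.8 269.5] psi 12.28 tilt [0.13 0.08] F [ 0.3  0.5 -3.3] jaw 0.149 q [0.52 0.31 1.48 0.   1.35 1.87]
shift mm [-0.9 -1.4] turn -0.02
top [1.3 0.1] 0.7 0.706
side [2.8 6.5] 0.6 0.924
```

View pics/hfb.png

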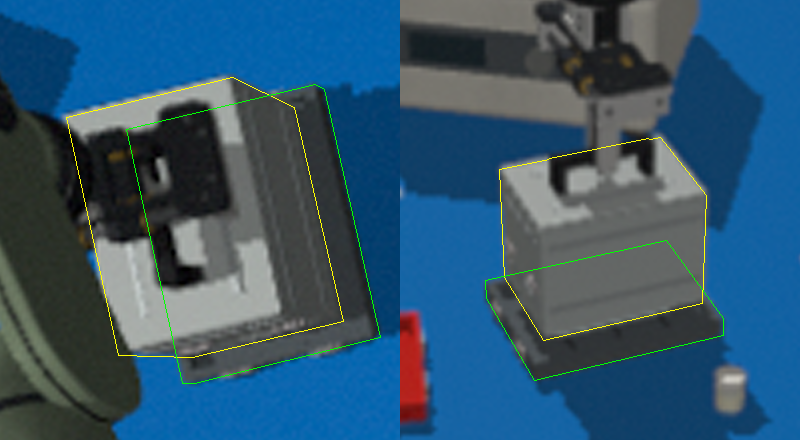

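Request:
drive_tool([
  [[-1,-1,-6],[0,0,0],0],
  [[0,0,-6],[0,0,0],0],
  [[0,0,-6],[0,0,0],0],
  [[0,0,-3],[0,0,0],0],
  [[0,0,0],[0,0,0],0],
])

```text
clock: 30.6
tool_pos: [0.4823, 0.3722, 0.2466]
ee_rot: [0.0, 0.994, 0.107, -0.0]
contact_force: [-0.8, 0.3, -3.7]
gripper_width: 0.146
```

Request:
drive_tool([
  [[0,0,-2],[0,0,0],0],
  [[0,0,-1],[0,0,0],0],
  [[0,0,0],[0,0,0],0],
  [[0,0,0],[0,0,0],0],
])

```text
clock: 31.1
tool_pos: [0.4826, 0.3723, 0.2443]
ee_rot: [-0.0, 0.994, 0.107, 0.0]
contact_force: [-0.2, -0.7, -4.2]
gripper_width: 0.143
```

Request:
drive_tool([
  [[0,0,-1],[0,0,0],0],
  [[0,0,-1],[0,0,0],0],
  [[0,0,0],[0,0,0],0],
])

```text
clock: 31.48
tool_pos: [0.4826, 0.3722, 0.2428]
ee_rot: [0.0, 0.994, 0.107, 0.0]
contact_force: [-0.9, -2.1, 0.8]
gripper_width: 0.143
```

Request:
drive_tool([
  [[0,0,-1],[0,0,0],0],
  [[0,0,0],[0,0,0],0.5],
  [[0,0,0],[0,0,0],0.5],
  [[0,0,0],[0,0,0],0.5],
  [[0,0,20],[0,0,0],0.5],
  [[0,0,50],[0,0,0],0.5],
  [[0,0,50],[0,0,0],0.5],
  [[0,-50,0],[0,0,0],0.5],
  [[0,-60,0],[0,0,0],0.5],
  [[0,-60,0],[0,0,0],0.5],
])

```text
clock: 32.72
tool_pos: [0.4824, 0.201, 0.3613]
ee_rot: [0.0, 0.994, 0.108, 0.001]
contact_force: [0.6, 0.7, 0.7]
gripper_width: 0.5
```

Request:
drive_tool([
  [[0,-60,0],[0,0,0],0.5],
  [[0,-60,0],[0,0,0],0.5],
  [[0,-60,0],[0,0,0],0.5],
  [[0,-60,0],[0,0,0],0.5],
  [[0,-60,0],[0,0,0],0.5],
  [[0,-60,0],[0,0,0],0.5],
  [[-10,-60,0],[0,0,0],0.5],
  [[-10,-60,0],[0,0,0],0.5],
  [[-20,-50,0],[0,0,0],0.5],
  [[-20,-50,0],[0,0,0],0.5],
])

```text
clock: 33.98
tool_pos: [0.4218, -0.3795, 0.361]
ee_rot: [0.0, 0.994, 0.107, 0.0]
contact_force: [0.4, -0.0, 0.5]
gripper_width: 0.501
```

```bash
python3 go.py; python3 hf.py .010 c; python3 see.py fin_top top 60 60 360 250
```

```text
t 33.98 pos [ 421.8 -379.5  361. ] psi 12.27 tilt [ 0.03 -0.  ] F [ 0.4 -0.   0.5] jaw 0.501 q [-0.89  0.15  1.49  0.    1.5   0.47]
top [-0.9 -1.2] -0.7 0.969
side [-11.8  -7.3] -22.9 0.146
```

View pics/hfc.png

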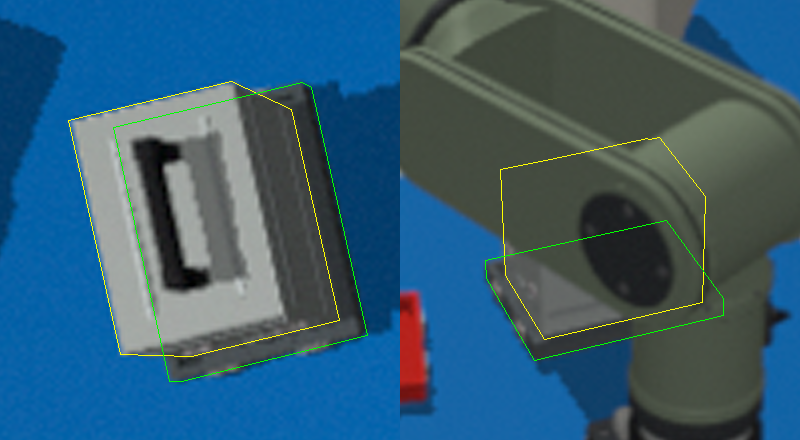

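View pics/fin_top.png

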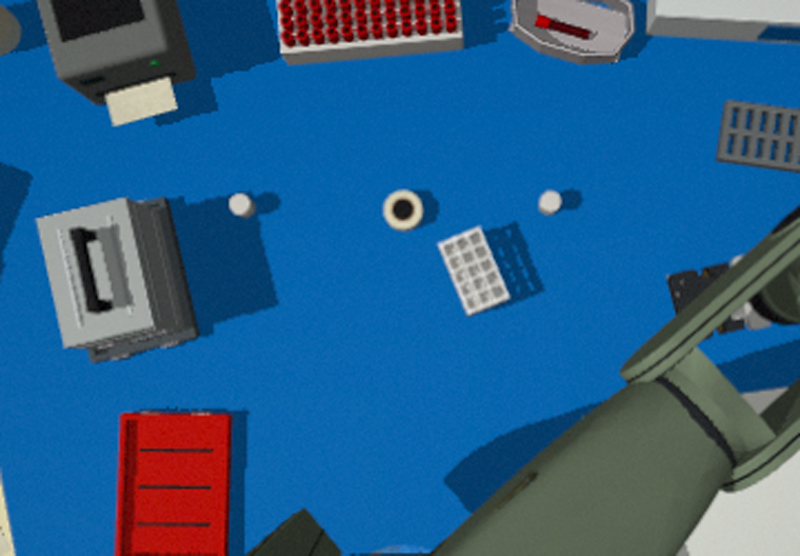

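Request:
drive_tool([
  [[-45,-30,0],[0,0,0],0.5],
  [[-45,-30,0],[0,0,0],0.5],
  [[-45,-30,0],[0,0,0],0.5],
  [[-45,-30,0],[0,0,0],0.5],
  [[-45,-30,0],[0,0,0],0.5],
  [[-40,-30,0],[0,0,0],0.5],
  [[0,0,0],[0,0,0],0.5],
])

```text
clock: 35.1
tool_pos: [0.1564, -0.5583, 0.361]
ee_rot: [0.0, 0.994, 0.106, -0.0]
contact_force: [1.0, 0.2, -0.2]
gripper_width: 0.498
```

```bash
python3 go.py; python3 hf.py .010 d
```

```text
t 35.1 pos [ 156.4 -558.3  361. ] psi 12.15 tilt [-0.01 -0.01] F [ 1.   0.2 -0.2] jaw 0.498 q [-1.45  0.18  1.45 -0.    1.51 -0.09]
top [-0.8 -0.9] -0.9 0.974
side [-2.2  2.9] 0.7 0.965
```

View pics/hfd.png

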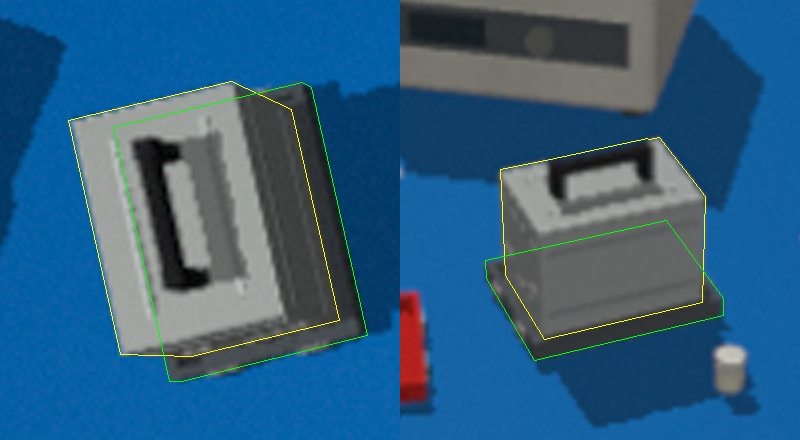

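The hood matches the predicted seated outline (lower edge at 10 mm) in both views. Handing in.

```bash
python3 -c "
from bench import bot
print(bot.close_job())"
```

```text
the job is handed in; nothing more can be done
None
```

The carrier is packed and handed in at about 35 s. The order was cold plate, the smaller spacer, the full rack, then the hood, all on the dark grey base.

**Contact:** Each part was lowered in steps of a few millimetres at most until the wrist force showed contact. The highest reading I saw was about 9 N. The rack stayed level and the force changed sign at its expected height, so it did not drop. The hood touched down at its expected height too.

**Centring, top camera:**

| Part | Offset from base centre | Turn relative to base |
|---|---|---|
| Cold plate | under 1 mm | about 0.4° |
| Spacer | about 2 mm | about 1° |
| Rack | about 2 mm | about 0.7° |
| Hood | about 1 mm | about 0.9° |

- **Hood:** Its outline fits the seated pose inside the rim in both views.
- **Left in place:** The empty rack, tape roll and pots look untouched in the last overall picture. I did not measure them again.

**Checks that disagreed:**
- The side camera put the hood about 3.6 mm off centre, against about 1 mm from the top.
- The side fits for the cold plate and the rack disagreed with the top ones by several millimetres or more. The arm blocked part of the rack view. The plate fits, made from partial outlines or the top face alone, were poor matches.
- The wider cold-plate outlines gave up to 4 mm from the top. I trusted the top-face fit because shading had cut off one side of the others.

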